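# Lock the light unit into the upended lantern

### The arm

A 6-joint arm with a two-finger parallel gripper is mounted at the origin on the work surface. World frame = base frame: x ahead of the robot, y to its left, z up, the work surface at z = 0. Lengths are in mm, angles in rad, forces in N, time in s.
With the tool pointing down it reaches from about 300 to 775 mm from the base axis. Payload 14.6 kg.
Tool frame: the origin (TCP) lies midway between the tips of the shut fingers; the grasp point (between the pads) lies 19 mm behind it; z points along the fingers, y is the line along which they close (so a half turn about z gives the same grasp; the last joint's range is limited). The gripper opens to 94 mm and grips with 3 to 60 N. Pads are 16 mm wide; open, the fingers measure 119 mm over their backs; the gripper's body (75 mm by 177 mm) begins 78 mm behind the grasp point.
Start: joints at [-1.396, 0.3, 1.521, -0, 1.321, -0.067], TCP at [131.691, -533.991, 173.446] pointing down, gripper open.
Joint ranges: [-3.03, 3.03], [-0.79, 2.21], [0.23, 2.52], [-1.04, 4.18], [0, 3.07], [-2.55, 2.55]. Speed limits (rad/s): [2.22, 2.22, 2.57, 3.14, 3.14, 3.14].

### API

Orientations are given as [roll, pitch, yaw] about the fixed x, y, z axes, in that order (R = Rz(yaw) Ry(pitch) Rx(roll)).
In Python, from cell import manip, camera gives the robot as it stands.
- The arm moves only by the tool move_arm, never from a script. Its arguments are lists of equal length, an entry for each row: "dp": the shift along the world's x, y, z in mm, a list of three; "rotation": the turn, a rotation vector about the world's x, y, z in rad, a list of three; "hand": the opening, from 0 (shut) to 1 (fully open). A call has 1 to 10 rows; each row shifts and turns the commanded pose from where the row before left it; what a row does not reach is not made up. A row lasts 1/8 s, in which the tool goes at most 62.5 mm and 10.7 degrees, less where a joint would pass 70% of its speed; a pose out of reach is approached as far as the arm can. A call with a gripper value outside its range is refused whole. The fingers move at their own pace and stop on an object; "newtons" is the grip in N (left out, the last holds). Time passes only in rows, so rows that do not move let the fingers close. It gives the time, the measured TCP pose, the force, the opening and the grip force at its end, in the units of the state.
- manip.read_state(): the state, without advancing time (a new reading comes with each control period).
- camera(name): name is "scene" or "top"; returns a dict with "image" (400x640x3 uint8, red, green, blue), "fx", "fy", "cx", "cy" (pixels), "k1" (the pictures are not rectified: a ray, as slopes to the right and down, at radius r is drawn at 1 + k1 r^2 times it, then the intrinsics apply), "R" (3x3) and "t" (3): a world point X has camera coordinates R X + t. Camera axes: x right, y down, z forward; pixel columns grow to the right and rows downward; lengths in mm; the calibration is good to about 2 mm. A picture is of the moment at which its call begins. There is no depth.
- manip.sign_off(): hands the job in; it is judged then, once.
The state is a dict: "clock": time; "joints": joint angles; "qd": joint speeds; "effort": joint torques, N m; "eef_pos": TCP position; "eef_rot": TCP orientation; "wrist_force": force on the tool from outside, world axes, zero at the start; "moment": the same for the moment, N m; "finger_gap": finger opening in mm; "finger_force": force on a finger pad.
Only numpy, scipy, OpenCV 4.12 (cv2) and the standard library are available. Lean on these libraries where they do the work, as an engineer would, in place of code of your own. Each camera call takes 0.05 s, during which the arm holds its last target. There are 200 camera calls.

### The job

The slatted wooden lantern stands upside down on the shop counter, its round metal bayonet mount facing up. From the tray take the light unit, the cap with exactly two side lugs, lower it into the mount with its lugs through the two notches and turn it clockwise, seen from above, up to the stop, so that its lugs lock under the rim; leave it sitting on the bottom of the mount. Leave the other two caps where they are.

Things in the scene. Friction and masses are not known exactly. Their poses are not given: they have to be found in the camera images.
- light_unit: Loose cap (~0.16 kg) upright on a 6 mm tray. White neck 40 mm dia, 24 high; metal plate 52 dia, 24-29 mm up; on it a grip bar 50 mm long (own x), 16 wide (y), 29-64 mm up. Two steel lugs along +x and -x, in line with the bar, 12 wide, 2-8 mm up, reaching 38 mm from the axis, seen past the plate from above. Same after half a turn. Origin: centre of underside, z up.
- mount (a point): Bottom centre of cup on fixed lantern, 80 mm up; z up, notches at +x and -x. Cup inside radius 44, outside 52, depth 20 mm. Rim (15-20 mm above bottom) has a hole of radius 27 and two notches 28 wide out to the wall. Unit drops in, bar along x (to 10 deg, 6 mm), stands on the bottom; lugs have 7 mm height play. Turns freely clockwise only, to a hard stop at 70 deg; locked from 50; no spring.
- plain_cap: Bystander on the tray, loose: same neck, plate and grip bar as the light unit but no lugs. Origin: centre of underside. To be left where it is.
- wide_cap: Bystander on the tray, loose: same grip bar on a wider cap (neck 60 mm, plate 72 mm diameter) with three lugs at 120 degrees reaching 50 mm from the axis; does not fit this mount. Origin: centre of underside. To be left where it is.
Not all that is in view belongs to the job. Leave any blue look-alike of the light_unit alone.

How it is judged:
By the outcome, as a careful person would: the job done as asked, in the order asked, and still so for the second after the job is handed in, with the robot touching nothing.
It also fails if it takes over 42 s, if anything falls off the work surface, if the arm or the gripper's body presses on something with over 40 N, if the wrist force passes 120 N, or if a joint passes its speed limit or range.

## Working session

There is one attempt and no reset: what is moved stays moved. The work goes in short steps, Python scripts to look and compute and a tool call to move; the robot and the scene stay as the last step left them, time stands still between calls to the robot, and variables do not carry over. Pictures are saved under pics/ and viewed, at most 10 in all, crops included, and the job is handed in when it is done.

Besides the shell and the picture viewer there is one more tool, called after "Request:" as name(argument=value, ...), one argument or row to a line, values as JSON. move_arm: Moves the arm, as the interface text tells. Its arguments: {"type":"object","properties":{"dp":{"type":"array","items":{"type":"array","items":{"type":"number"}}},"rotation":{"type":"array","items":{"type":"array","items":{"type":"number"}}},"hand":{"type":"array","items":{"type":"number"}},"newtons":{"type":"number"}},"required":["dp","rotation","hand"]}

```bash
mkdir -p pics; ls
cat > h.py <<'E'
import numpy as np, cv2
from cell import manip, camera
def snap(n,f):
    c=camera(n); cv2.imwrite(f,c["image"][:,:,::-1]); np.save(f[:-4]+'.npy',c,allow_pickle=True); return c
def load(f): return np.load(f,allow_pickle=True).item()
def ray(c,u,v):
    K=np.array([[c["fx"],0,c["cx"]],[0,c["fy"],c["cy"]],[0,0,1.]])
    d=np.array([(u-c["cx"])/c["fx"],(v-c["cy"])/c["fy"]]); s=d.copy()
    for _ in range(30): s=d/(1+c["k1"]*(s@s))
    R=np.array(c["R"]);t=np.array(c["t"])
    return -R.T@t, R.T@np.array([s[0],s[1],1])
def onz(c,u,v,z):
    o,d=ray(c,u,v); return o+d*(z-o[2])/d[2]
def proj(c,X):
    p=np.array(c["R"])@np.array(X)+np.array(c["t"]); s=p[:2]/p[2]; s=s*(1+c["k1"]*(s@s))
    return s[0]*c["fx"]+c["cx"], s[1]*c["fy"]+c["cy"]
E
python3 - <<'E'
from h import *
for n in("top","scene"):
    c=snap(n,f"pics/{n}0.png"); print(n,c["fx"],c["k1"],-np.array(c["R"]).T@np.array(c["t"]))
print(manip.read_state())
E
```

```text
pics
top 400.0993693134211 -0.09420099618454407 [ 438.23116838  -75.49588525 1059.48946192]
scene 464.1289553215529 -0.1270270053783313 [1144.05778146 -415.54349588  841.35996879]
{'clock': 0.1, 'joints': array([-1.39555463e+00,  3.00435822e-01,  1.52151492e+00, -3.01853220e-06,
        1.32069498e+00, -6.65742191e-02]), 'qd': array([ 1.05144982e-03, -4.16260168e-05, -4.14216254e-04, -1.37549364e-03,
        2.03606970e-04, -2.95790394e-04]), 'effort': array([ 1.90665487e-03, -5.32640326e+01, -3.53281689e+01,  7.09290965e-02,
        2.34555721e-02, -5.54957091e-05]), 'eef_pos': array([ 131.66974207, -533.73152175,  172.93368336]), 'eef_rot': array([-3.14054172e+00, -6.71382440e-05,  2.41816630e-01]), 'wrist_force': array([0.59219728, 0.55692966, 0.72695349]), 'moment': array([-0.01359834,  0.02103344, -0.04588549]), 'finger_force': 0.0, 'finger_gap': 94.19027833058276}
```

View pics/top0.png

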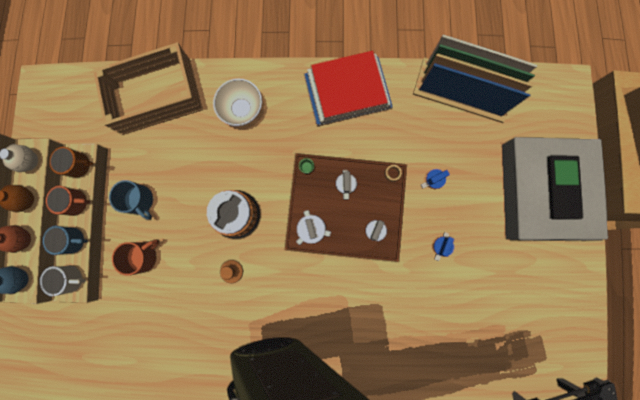

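View pics/scene0.png

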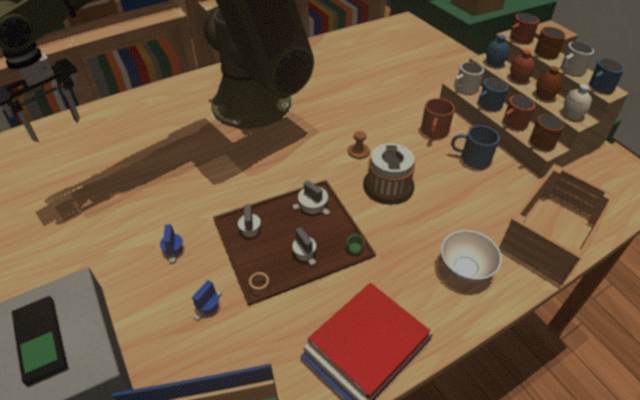

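The top view shows white caps at (346,183), (311,229) and (376,231), and blue look-alikes at (437,180) and (444,245). The mount is at about (231,212). The cap at (346,183) seems to have two lugs in line with its bar. The one at (311,229) is wider with three lugs, and (376,231) appears to have none. I'll confirm this in an enlarged crop.

Run:
```python
from h import *
a=cv2.imread('pics/top0.png')
A=cv2.resize(a[160:260,290:400],None,fx=5,fy=5,interpolation=cv2.INTER_CUBIC)[:500]
B=cv2.resize(a[187:237,205:265],None,fx=4,fy=5,interpolation=cv2.INTER_CUBIC)
o=np.zeros((500,790,3),np.uint8); o[:,:550]=A; o[:250,550:]=B
b=cv2.imread('pics/scene0.png'); o[250:,550:]=cv2.resize(b[142:192,367:415],(240,250),interpolation=cv2.INTER_CUBIC)
cv2.imwrite('pics/crop.png',o)
```

```text
(no output)
```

View pics/crop.png

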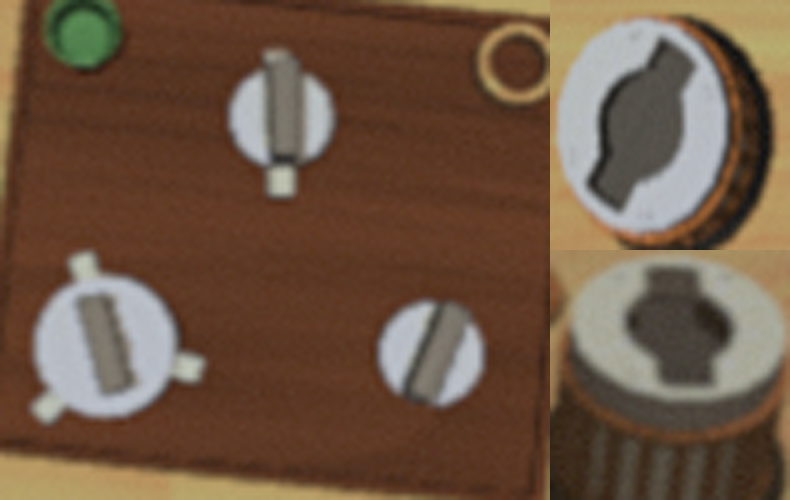

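The crop confirms it: the cap at (346,183) has exactly two lugs, at crop (278,57) and (281,181), in line with its bar. The others have three lugs and none. The mount's notches are at crop (677,62) and (610,195). Next I measure.

```bash
cat > meas.py <<'E'
from h import *
def white(c,lo=130,sat=40):
    im=c["image"].astype(int); return ((im.min(2)>lo)&(im.max(2)-im.min(2)<sat)).astype(np.uint8)
def circ_on(c,box,z,lo=130):
    u0,v0,u1,v1=box; m=np.zeros((400,640),np.uint8); m[v0:v1,u0:u1]=white(c,lo)[v0:v1,u0:u1]
    cs,_=cv2.findContours(m,cv2.RETR_EXTERNAL,cv2.CHAIN_APPROX_NONE); k=max(cs,key=len)
    P=np.array([onz(c,*p[0],z)[:2] for p in k]); return P,m
def fit(P):
    h=cv2.convexHull(P.astype(np.float32)); (x,y),(a,b),_=cv2.fitEllipse(h); return np.array([x,y]),a/2,b/2
E
python3 - <<'E'
from meas import *
t=load('pics/top0.npy'); s=load('pics/scene0.npy')
for n,c,b in(("top",t,(200,185,262,245)),("scene",s,(365,138,420,185))):
    for lo in (90,130,160):
        P,m=circ_on(c,b,100,lo); print("mount",n,lo,fit(P),m.sum())
# notch axis in top: dark pixels inside the ring
P,m=circ_on(t,(200,185,262,245),100,130)
h=cv2.convexHull(np.argwhere(m)[:,::-1].astype(np.int32)); f=np.zeros_like(m); cv2.fillConvexPoly(f,h,1)
d=((t["image"].max(2)<120)&(f>0)); d=cv2.erode(f,np.ones((3,3)))*d
X=np.array([onz(t,u,v,100)[:2] for v,u in np.argwhere(d)]); ctr,_,_=fit(P)
r=X-ctr; w,V=np.linalg.eigh(np.cov(X.T)); print("hole",X.mean(0),np.sqrt(w),np.degrees(np.arctan2(*V[::-1,1])))
far=r[np.hypot(*r.T)>31]; s2=np.sign(far@V[:,1]); print([np.round(far[s2==k].mean(0),1) for k in(1,-1)],(s2>0).sum(),(s2<0).sum())
# unit lugs (z=14 top) and plate
for uv in((345.6,171.4),(346.2,196.2)): print("lug",onz(t,*uv,14))
print("platectr",onz(t,346.2,183.4,35))
for (u,v) in ((281,181),(278,57),(286,58),(285,158)): pass
print("bar ends top z70",onz(t,290+282/5,160+56/5,70),onz(t,290+285/5,160+155/5,70))
P,m=circ_on(t,(330,160,362,205),35,130); print("plate",fit(P))
E
```

```text
mount top 90 (array([509.41107178, 154.52947998]), 52.21910858154297, 52.73661804199219) 966
mount top 130 (array([509.56036377, 155.59262085]), 51.61416244506836, 51.93803787231445) 880
mount top 160 (array([509.42227173, 156.18980408]), 50.208351135253906, 50.9916877746582) 765
mount scene 90 (array([508.04278564, 154.64028931]), 51.5433464050293, 52.013004302978516) 654
mount scene 130 (array([506.67614746, 155.74905396]), 49.69694519042969, 50.588497161865234) 516
mount scene 160 (array([514.52203369, 180.2565155 ]), 1.1986145973205566, 237.4935302734375) 19
hole [509.27935337 155.70882553] [11.77682983 22.00350964] 148.63395896550242
[array([-31.7,  19. ]), array([ 31.1, -19.2])] 57 56
lug [ 625.87331835 -135.94500052   14.        ]
lug [ 559.80708607 -137.74916465   14.        ]
platectr [ 590.6619669  -136.38112975   35.        ]
bar ends top z70 [ 616.35104226 -134.70859739   70.        ] [ 566.35113569 -136.35738717   70.        ]
plate (array([ 591.22918701, -122.86380768]), 12.70687484741211, 21.139890670776367)
```

The light unit is at (591,-136), yaw about 1.7°, and its lug span and plate height are consistent. The mount is at (509,155.5), with a fitted radius of 52 as specified and the notch axis at 148.6°. I grasp at yaw ≈ 181.7° so the last joint keeps enough range for the lock turn.

Request:
move_arm(
  dp=[
    [46, 40, 0],
    [46, 40, 0],
    [46, 40, 0],
    [46, 40, 0],
    [46, 40, 0],
    [46, 40, 0],
    [46, 40, 0],
    [46, 40, 0],
    [46, 40, 0],
    [45, 38, 0],
  ],
  rotation=[
    [0, 0, 0.18],
    [0, 0, 0.18],
    [0, 0, 0.18],
    [0, 0, 0.18],
    [0, 0, 0.18],
    [0, 0, 0.18],
    [0, 0, 0.18],
    [0, 0, 0.18],
    [0, 0, 0.18],
    [0, 0, 0.18],
  ],
  hand=[0.6, 0.6, 0.6, 0.6, 0.6, 0.6, 0.6, 0.6, 0.6, 0.6],
  newtons=25,
)

```text
clock: 1.35
eef_pos: [591.9, -134.3, 173.2]
eef_rot: [-3.141, -0.0, 2.048]
wrist_force: [0.3, -0.8, 0.5]
finger_gap: 56.2
finger_force: 0.0
```

Request:
move_arm(
  dp=[
    [0, 0, 0],
    [0, 0, -15],
    [0, 0, -15],
    [0, 0, -15],
    [0, 0, -15],
    [0, 0, -15],
    [0, 0, -10],
    [0, 0, 0],
  ],
  rotation=[
    [0, 0, 0.16],
    [0, 0, 0.16],
    [0, 0, 0.16],
    [0, 0, 0.16],
    [0, 0, 0.16],
    [0, 0, 0.16],
    [0, 0, 0.16],
    [0, 0, 0],
  ],
  hand=[0.6, 0.6, 0.6, 0.6, 0.6, 0.6, 0.6, 0.6],
)

```text
clock: 2.35
eef_pos: [590.2, -135.8, 87.5]
eef_rot: [3.141, -0.002, -3.122]
wrist_force: [-0.5, 0.1, -0.1]
finger_gap: 56.8
finger_force: 0.0
```

Run:
```python
from h import *
s=snap('scene','pics/s1.png'); a=cv2.imread('pics/s1.png')
cv2.imwrite('pics/s1c.png',cv2.resize(a[170:290,220:380],None,fx=5,fy=5,interpolation=cv2.INTER_CUBIC))
st=manip.read_state(); print(st['eef_pos'],st['eef_rot'],st['joints'])
```

```text
[ 590.53068487 -135.92507068   88.234681  ] [ 3.14134708e+00 -7.49607490e-04 -3.12489989e+00] [-2.86674882e-01  5.01328789e-01  1.44537863e+00  1.11994745e-05
  1.19567397e+00 -1.87416799e+00]
```

View pics/s1c.png

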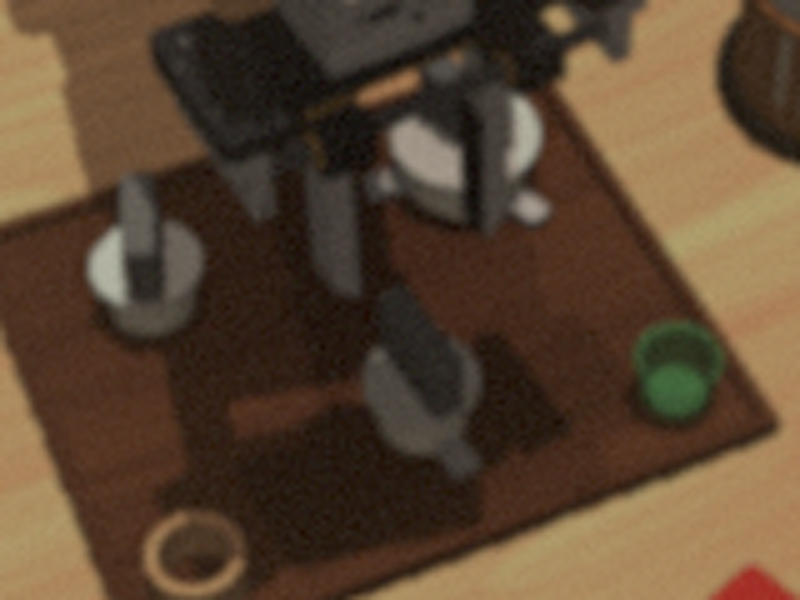

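The crop shows the fingertips at about (342,292) and (490,228), straddling the bar sideways, and the bar top from (395,295) to (455,405). I check the offset along the bar numerically.

Run:
```python
from h import *
s=load('pics/s1.npy'); f=lambda x,y:(220+x/5,170+y/5)
print("tips",onz(s,*f(342,293),88),onz(s,*f(488,230),88))
print("tcp proj",(np.array(proj(s,[590.4,-135.9,88]))-[220,170])*5)
print("bar",onz(s,*f(393,293),70),onz(s,*f(452,403),70))
print("bar ctr proj",(np.array(proj(s,[591,-136,70]))-[220,170])*5)
print("lug",onz(s,*f(462,460),14), "proj exp",(np.array(proj(s,[626.5,-135,14]))-[220,170])*5)
```

```text
tips [ 571.81224864 -161.04186899   88.        ] [572.19624308 -90.42821029  88.        ]
tcp proj [415.67745029 299.37960205]
bar [ 569.1592422  -135.95664603   70.        ] [ 633.24608491 -142.85014804   70.        ]
bar ctr proj [417.32357195 327.36851952]
lug [ 625.21445424 -134.40776164   14.        ] proj exp [462.27196227 462.66006149]
```

Run:
```python
from h import *
s=load('pics/s1.npy')
for z in (88,98,108):
  for y in(-136-28,-136-40,-136+28,-136+40):
    print(z,y,[np.round((np.array(proj(s,[x,y,z]))-[220,170])*5).astype(int).tolist() for x in(582,598)])
```

```text
88 -164 [[347, 312], [365, 338]]
88 -176 [[321, 323], [339, 350]]
88 -108 [[464, 261], [482, 286]]
88 -96 [[488, 250], [507, 275]]
98 -164 [[346, 297], [364, 323]]
98 -176 [[320, 308], [338, 334]]
98 -108 [[463, 245], [482, 270]]
98 -96 [[488, 235], [507, 259]]
108 -164 [[345, 281], [363, 307]]
108 -176 [[319, 293], [337, 319]]
108 -108 [[463, 230], [482, 255]]
108 -96 [[488, 219], [507, 244]]
```

The columns match the TCP and only the visible tip height differs, which I put down to the open fingers sitting higher. The lateral alignment is right, so I descend and grip.

Request:
move_arm(
  dp=[
    [0.5, 0, -15],
    [0, 0, -15],
    [0, 0, -10],
    [0, 0, -6],
    [0, 0, 0],
    [0, 0, 0],
    [0, 0, 0],
    [0, 0, 0],
    [0, 0, 0],
    [0, 0, 0],
  ],
  rotation=[
    [0, 0, 0.01],
    [0, 0, 0],
    [0, 0, 0],
    [0, 0, 0],
    [0, 0, 0],
    [0, 0, 0],
    [0, 0, 0],
    [0, 0, 0],
    [0, 0, 0],
    [0, 0, 0],
  ],
  hand=[0.6, 0.6, 0.6, 0.6, 0.6, 0.05, 0.05, 0.05, 0.05, 0.05],
  newtons=25,
)

```text
clock: 3.65
eef_pos: [591.2, -136.0, 42.5]
eef_rot: [-3.142, 0.0, -3.111]
wrist_force: [-0.1, -0.5, -0.2]
finger_gap: 9.8
finger_force: 0.0
```

Gap 9.8 with zero force means the grasp missed. I take another look.

Run:
```python
from h import *
s=snap('scene','pics/s2.png'); a=cv2.imread('pics/s2.png')
cv2.imwrite('pics/s2c.png',cv2.resize(a[180:280,230:370],None,fx=5.7,fy=5.7,interpolation=cv2.INTER_CUBIC))
st=manip.read_state(); print(st['eef_pos'],st['finger_gap'],st['finger_force'],st['wrist_force'])
print(5.7*(np.array(proj(s,[591,-136,42.5]))-[230,180]))
```

```text
[ 591.19406308 -135.99543259   42.46060524] 6.6782143278004575 0.0 [-0.11938332  0.64940397 -0.0518268 ]
[420.72060053 361.54403695]
```

View pics/s2c.png

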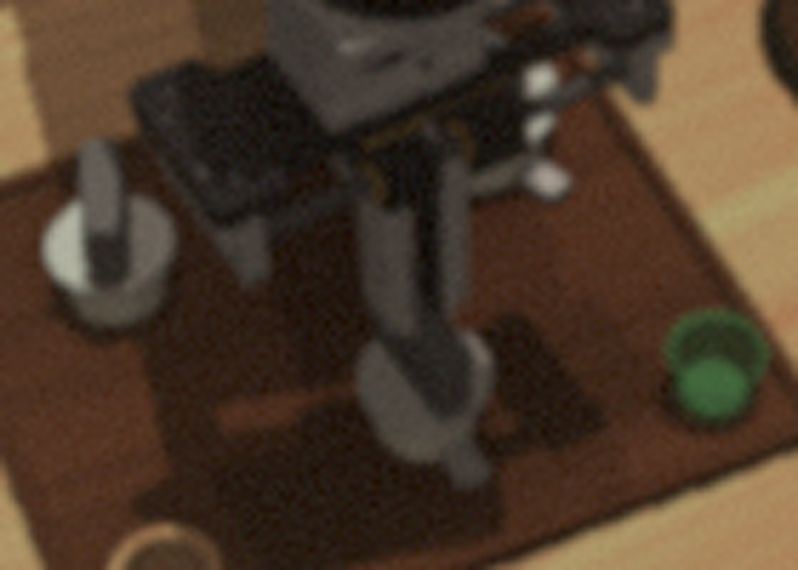

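The fingers have nearly shut over the top of the bar; their ends are at crop (400,330) and (450,300), while the reported TCP projects to (421,361). The real tips therefore sit higher than reported, or lie off to one side. I check this against the very first picture too.

Run:
```python
from h import *
s=load('pics/scene0.npy'); p=np.array([131.7,-533.7,173]); yaw=.242; d=np.array([np.sin(yaw),-np.cos(yaw),0])
for dz in(0,25):
  for k in(-53,53): print("start",dz,k,np.round(proj(s,p+k*d+[0,0,dz])))
# s2: triangulate constraint: tip mid pixel
s=load('pics/s2.npy'); u,v=230+426/5.7,180+318/5.7
for z in(42,55,62,70,75): print(z,onz(s,u,v,z))
# top view gripper silhouette
t=snap('top','pics/t2.png'); a=cv2.imread('pics/t2.png')
cv2.imwrite('pics/t2c.png',cv2.resize(a[130:270,270:420],None,fx=4.2,fy=4.2,interpolation=cv2.INTER_CUBIC))
print(4.2*(np.array([proj(t,[591,-136,z]) for z in(42,70)])-[270,130]))
```

```text
start 0 -53 [ 82. 131.]
start 0 53 [ 41. 151.]
start 25 -53 [ 79. 123.]
start 25 53 [ 37. 143.]
42 [ 573.10824445 -123.85957187   42.        ]
55 [ 582.39360307 -128.60323075   55.        ]
62 [ 587.39341156 -131.15750861   62.        ]
70 [ 593.10747841 -134.0766833    70.        ]
75 [ 596.67877019 -135.90116749   75.        ]
[[320.10446472 222.04704963]
 [322.92892023 215.08134537]]
```

View pics/t2c.png

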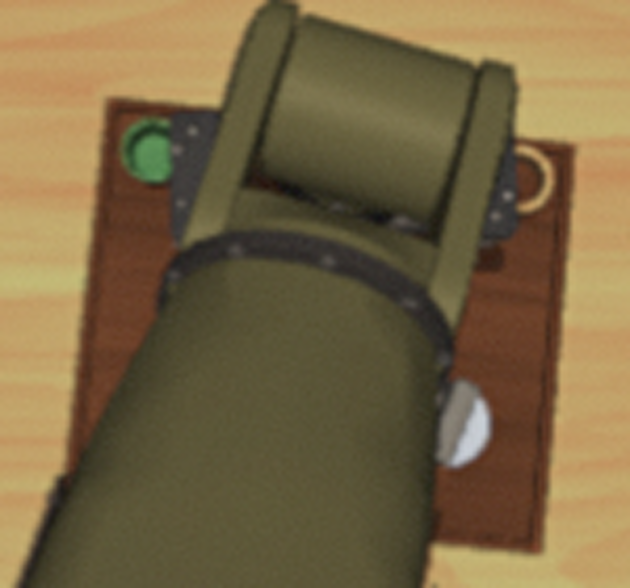

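All three pictures, including the start one, put the fingertips about 27 mm above the reported TCP, with the lateral position right. The miss over a bar top at 70 agrees with that. I open, go down a further 26 mm and grip again, watching the force.

Request:
move_arm(
  dp=[
    [0, 0, 2],
    [0, 0, 0],
    [0, 0, 0],
    [0, 0, -10],
    [0, 0, -10],
    [0, 0, -5],
    [0, 0, -3],
    [0, 0, 0],
  ],
  rotation=[
    [0, 0, 0],
    [0, 0, 0],
    [0, 0, 0],
    [0, 0, 0],
    [0, 0, 0],
    [0, 0, 0],
    [0, 0, 0],
    [0, 0, 0],
  ],
  hand=[0.6, 0.6, 0.6, 0.6, 0.6, 0.6, 0.6, 0.6],
)

```text
clock: 4.75
eef_pos: [591.2, -136.0, 16.3]
eef_rot: [3.142, -0.0, -3.111]
wrist_force: [0.5, -0.2, -0.3]
finger_gap: 56.6
finger_force: 0.0
```

Request:
move_arm(
  dp=[
    [0, 0, 0],
    [0, 0, 0],
    [0, 0, 0],
    [0, 0, 0],
    [0, 0, 0],
    [0, 0, 0],
  ],
  rotation=[
    [0, 0, 0],
    [0, 0, 0],
    [0, 0, 0],
    [0, 0, 0],
    [0, 0, 0],
    [0, 0, 0],
  ],
  hand=[0.05, 0.05, 0.05, 0.05, 0.05, 0.05],
  newtons=25,
)

```text
clock: 5.5
eef_pos: [591.1, -136.0, 16.3]
eef_rot: [3.142, -0.0, -3.111]
wrist_force: [0.3, -0.9, -1.1]
finger_gap: 15.6
finger_force: 25.0
```

The gap is 15.6 at 25 N, so the 16 mm bar is held. I lift, carry it over the mount and turn it to the notches.

Request:
move_arm(
  dp=[
    [0, 0, 20],
    [0, 0, 40],
    [0, 0, 40],
    [0, 0, 30],
    [-16, 58, 0],
    [-16, 58, 0],
    [-16, 58, 0],
    [-16, 58, 0],
    [-18, 59.5, 0],
    [0, 0, 0],
  ],
  rotation=[
    [0, 0, 0],
    [0, 0, 0],
    [0, 0, 0],
    [0, 0, 0],
    [0, 0, -0.115],
    [0, 0, -0.115],
    [0, 0, -0.115],
    [0, 0, -0.115],
    [0, 0, -0.118],
    [0, 0, 0],
  ],
  hand=[0.05, 0.05, 0.05, 0.05, 0.05, 0.05, 0.05, 0.05, 0.05, 0.05],
)

```text
clock: 6.75
eef_pos: [508.2, 158.9, 148.0]
eef_rot: [3.14, 0.001, 2.596]
wrist_force: [-0.6, -0.9, -1.6]
finger_gap: 15.8
finger_force: 25.0
```

Run:
```python
from h import *
s=snap('scene','pics/s3.png'); a=cv2.imread('pics/s3.png')
cv2.imwrite('pics/s3c.png',cv2.resize(a[90:210,320:480],None,fx=5,fy=5,interpolation=cv2.INTER_CUBIC))
st=manip.read_state(); print(st['eef_pos'],st['eef_rot'],st['finger_gap'],st['joints'])
h=st['eef_pos'][2]-10.3; p=st['eef_pos']; y=st['eef_rot'][2]
f=lambda X:np.round(5*(np.array(proj(s,X))-[320,90])).tolist()
e=np.array([np.cos(y),np.sin(y),0]); 
for k in(-36,36): print("lug exp",f([p[0],p[1],h+8]+k*e))
for r in(-26,26): print("plate lr",f([p[0]+r*.38,p[1]+r*.92,h+27]))
```

```text
[508.86969107 157.02823966 147.84935145] [3.14057546e+00 1.13779478e-03 2.59714023e+00] 15.82740400814311 [ 2.30570869e-01  2.82532739e-01  1.60463764e+00 -7.31281585e-05
  1.25289767e+00 -7.95750808e-01]
lug exp [385.0, 311.0]
lug exp [370.0, 212.0]
plate lr [328.0, 233.0]
plate lr [436.0, 224.0]
```

View pics/s3c.png

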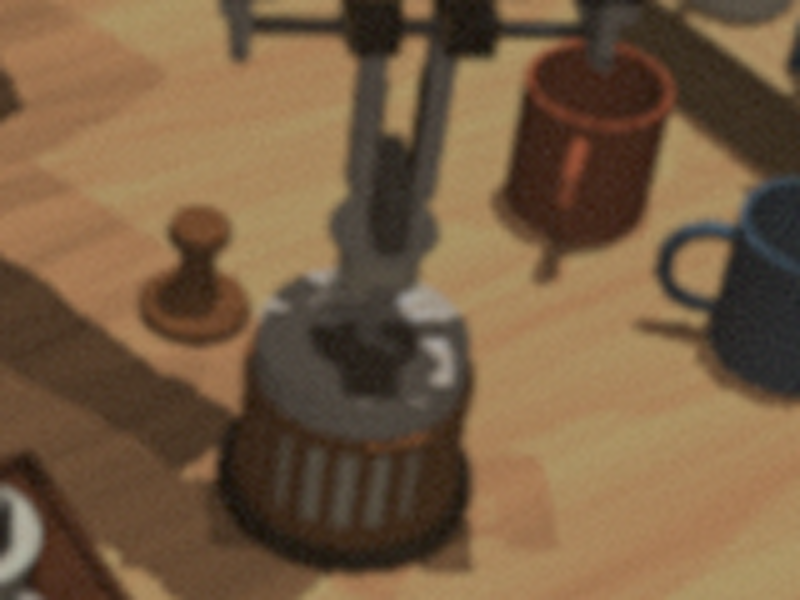

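The unit hangs over the mount where expected: plate edges at (332,233) and (437,228), lug at about (380,308), notch below at about (375,385). I lower it.

Request:
move_arm(
  dp=[
    [0, 0, -15],
    [0, 0, -15],
    [0, 0, -8],
    [0, 0, -5],
    [0, 0, -5],
    [0, 0, -4],
    [0, 0, -3],
    [0, 0, 0],
  ],
  rotation=[
    [0, 0, 0],
    [0, 0, 0],
    [0, 0, 0],
    [0, 0, 0],
    [0, 0, 0],
    [0, 0, 0],
    [0, 0, 0],
    [0, 0, 0],
  ],
  hand=[0.05, 0.05, 0.05, 0.05, 0.05, 0.05, 0.05, 0.05],
)

```text
clock: 7.8
eef_pos: [509.1, 155.5, 91.3]
eef_rot: [-3.141, -0.0, 2.594]
wrist_force: [0.7, -0.8, -1.0]
finger_gap: 16.0
finger_force: 25.0
```

It is down with no contact force and seated about 1 mm above the bottom, so the lugs passed the notches. I turn it clockwise.

Request:
move_arm(
  dp=[
    [0, 0, 0],
    [0, 0, 0],
    [0, 0, 0],
    [0, 0, 0],
    [0, 0, 0],
    [0, 0, 0],
    [0, 0, 0],
    [0, 0, 0],
    [0, 0, 0],
  ],
  rotation=[
    [0, 0, -0.15],
    [0, 0, -0.15],
    [0, 0, -0.15],
    [0, 0, -0.15],
    [0, 0, -0.15],
    [0, 0, -0.15],
    [0, 0, -0.15],
    [0, 0, -0.1],
    [0, 0, 0],
  ],
  hand=[0.05, 0.05, 0.05, 0.05, 0.05, 0.05, 0.05, 0.05, 0.05],
)

```text
clock: 8.93
eef_pos: [509.3, 155.5, 91.6]
eef_rot: [3.141, -0.0, 1.444]
wrist_force: [0.1, 0.3, -1.1]
finger_gap: 15.8
finger_force: 25.0
```

```bash
python3 -c "
from h import *
s=manip.read_state();print(s['eef_rot'],s['eef_pos'],s['moment'],s['wrist_force'],s['finger_gap'])"
```

```text
[ 3.14130601e+00 -9.01535116e-05  1.44446114e+00] [509.27894822 155.53214629  91.62645722] [-0.00337758 -0.07874554 -0.01261614] [ 0.05945777  0.33972384 -1.13679816] 15.77308184694632
```

Request:
move_arm(
  dp=[
    [0, 0, 0],
    [0, 0, 0],
    [0, 0, 0],
    [0, 0, 0],
    [0, 0, 0],
  ],
  rotation=[
    [0, 0, -0.03],
    [0, 0, -0.03],
    [0, 0, -0.03],
    [0, 0, -0.02],
    [0, 0, 0],
  ],
  hand=[0.05, 0.05, 0.05, 0.05, 0.05],
)

```text
clock: 9.55
eef_pos: [509.0, 155.6, 91.4]
eef_rot: [-3.141, 0.0, 1.334]
wrist_force: [-3.5, 0.3, 0.6]
finger_gap: 15.9
finger_force: 25.7
```

```bash
python3 -c "
from h import *
s=manip.read_state();print(s['eef_rot'],s['eef_pos'],s['moment'],s['wrist_force'],s['finger_gap'])"
```

```text
[-3.14122652e+00  1.64775321e-04  1.33404236e+00] [509.0074797  155.55506627  91.44056496] [0.1707365  0.67995756 0.54404236] [-3.49437435  0.33772157  0.61907313] 15.882546533817644
```

A +0.54 N m moment shows the unit is against the stop. I lower the last millimetre, release slowly and back off upwards.

Request:
move_arm(
  dp=[
    [0, 0, -0.6],
    [0, 0, -0.5],
    [0, 0, 0],
    [0, 0, 0],
    [0, 0, 0],
    [0, 0, 0],
    [0, 0, 10],
    [0, 0, 25],
    [0, 0, 40],
    [0, 0, 40],
  ],
  rotation=[
    [0, 0, 0],
    [0, 0, 0],
    [0, 0, 0],
    [0, 0, 0],
    [0, 0, 0],
    [0, 0, 0],
    [0, 0, 0],
    [0, 0, 0],
    [0, 0, 0],
    [0, 0, 0],
  ],
  hand=[0.05, 0.05, 0.25, 0.4, 0.4, 0.4, 0.4, 0.4, 0.4, 0.4],
)

```text
clock: 10.8
eef_pos: [509.1, 155.5, 207.3]
eef_rot: [3.141, -0.0, 1.334]
wrist_force: [0.6, -0.2, 0.1]
finger_gap: 37.8
finger_force: 0.0
```

Request:
move_arm(
  dp=[
    [-8, -50, 10],
    [-8, -50, 10],
    [-8, -50, 0],
    [-8, -50, 0],
    [0, 0, 0],
  ],
  rotation=[
    [0, 0, 0],
    [0, 0, 0],
    [0, 0, 0],
    [0, 0, 0],
    [0, 0, 0],
  ],
  hand=[0.4, 0.4, 0.4, 0.4, 0.4],
)

```text
clock: 11.42
eef_pos: [476.8, -46.9, 226.2]
eef_rot: [3.141, 0.0, 1.33]
wrist_force: [-0.4, 0.2, 0.3]
finger_gap: 37.3
finger_force: 0.0
```

Run:
```python
from h import *
t=snap('top','pics/t4.png');s=snap('scene','pics/s4.png')
a=cv2.imread('pics/t4.png');b=cv2.imread('pics/s4.png')
A=cv2.resize(a[182:242,200:265],(390,360),interpolation=cv2.INTER_CUBIC);B=cv2.resize(b[130:190,360:425],(390,360),interpolation=cv2.INTER_CUBIC)
cv2.imwrite('pics/fin.png',np.hstack([A,B]))
m=[509,155.5]; f=lambda c,X,o:np.round(6*(np.array(proj(c,X))-o)).tolist()
w=np.radians(78.6); e=np.array([np.cos(w),np.sin(w),0])
for k in(-25,25):
  X=np.array(m+[144])+k*e; print("bar end exp",f(t,X,[200,182]),f(s,X,[360,130]))
print("plate ctr",f(t,m+[109],[200,182]),f(s,m+[109],[360,130]))
```

```text
bar end exp [198.0, 183.0] [152.0, 90.0]
bar end exp [74.0, 155.0] [267.0, 64.0]
plate ctr [158.0, 176.0] [200.0, 144.0]
```

View pics/fin.png

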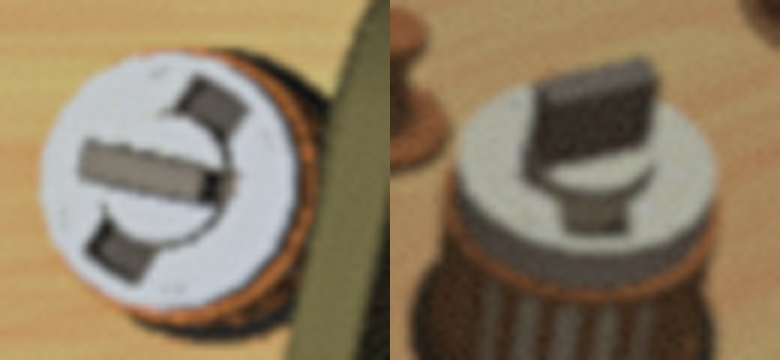

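The picture shows the unit upright in the mount, with bar ends at (80,160) and (202,185). The expected positions at the stop were (74,155) and (198,183). The notches at (215,105) and (122,248) are empty, and the gripper is clear.

```bash
python3 -c "
from cell import manip
print(manip.sign_off())"
```

```text
the job is handed in; nothing more can be done
None
```

The two-lug light unit is in the mount, turned clockwise about 70° to the stop, released with the gripper clear, and handed in at about 11.5 s; the other two caps and the blue look-alikes were not touched.

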